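Set and lock the table saw's featherboard

ROBOT

A 6-joint arm with a two-finger parallel gripper is mounted at the origin on a cart in front of the work surface, level with it; the furniture and walls round the work are solid. World frame = base frame: x ahead of the robot, y to its left, z up, the work surface at z = 0. Lengths are in mm, angles in rad, forces in N, time in s.
With the tool pointing down it reaches from about 350 to 775 mm from the base axis. Payload 5.5 kg.
Tool frame: the origin (TCP) lies at the very end of the fingers, on their centre line; the grasp point (between the pads) lies 19 mm behind it; z points along the fingers, y is the line along which they close (so a half turn about z gives the same grasp; the last joint's range is limited). The gripper opens to 85 mm and grips with 20 to 120 N. Pads are 22 mm wide; open, the fingers measure 114 mm over their backs; the gripper's body (76 mm by 85 mm) begins 54 mm behind the grasp point. The pads swing forward as they close: fully open they stand 13 mm farther back than shut.
Start: joints at [-1.385, 0.313, 0.046, 1.304, 0, 1.431], TCP at [184.035, -544.796, 231.323] pointing down, gripper open.
Joint ranges: [-2.76, 2.76], [-0.86, 1.69], [-1.03, 1.26], [-2.2, 2.34], [-1.47, 1.5], [-3.14, 3.14]. Speed limits (rad/s): [2.57, 2.57, 3.14, 3.14, 3.14, 3.14].

INTERFACE

Orientations are given as a unit quaternion [x, y, z, w].
In Python, from workcell import read_state, eyes, order, finder gives the robot as it stands.
- The arm moves only by the tool apply_moves, never from a script. Its arguments are lists of equal length, an entry for each row: "delta_pos": the shift along the tool's x, y, z in cm, a list of three; "delta_rot": the turn, a rotation vector about the tool's x, y, z in rad, a list of three; "fingers": the opening in per cent of the stroke, from 0 (shut) to 100 (fully open). In form: {"delta_pos": [[tx, ty, tz], ...], "delta_rot": [[wx, wy, wz], ...], "fingers": [fingers, ...]}. A call has 1 to 10 rows; each row is the pose to reach, as a shift and turn from the pose commanded when the call began, along the tool's axes at that moment; what a row does not reach only later rows make up. A row lasts 1/10 s, in which the tool goes at most 50 mm and 8.59 degrees, less where a joint would pass 70% of its speed; a pose out of reach is approached as far as the arm can. A call with a gripper value outside its range is refused whole. The fingers move at their own pace and stop on an object; "force" is the grip in N (left out, the last holds). Time passes only in rows, so rows that repeat a pose let the fingers close. It gives the time, the measured TCP pose, the force, the opening and the grip force at its end, in the units of the state.
- read_state(): the state, without advancing time (a new reading comes with each control period).
- eyes.get_image(name): name is "side" or "top"; returns a dict with "img" (420x560x3 uint8, blue, green, red), "mtx" (3x3 intrinsics, pixels), "cam_to_world" (4x4, takes a point from camera to world coordinates). Camera axes: x right, y down, z forward; pixel columns grow to the right and rows downward; lengths in mm; the calibration is good to about 2 mm. A picture is of the moment at which its call begins. There is no depth.
- order.hand_in(): hands the job in; it is judged then, once.
Trained networks look in the newest picture that a camera, given by its name, has taken for a name from the list of things; names that differ only in an ending like _2 or _b are one class to them, and where a whole thing is asked for, a point or a joint stands for the part that bears it (a point fixed in the world has none). Each returns a list of dicts, best first, with "confidence" (0 to 1); they miss things now and then, are a little off and sometimes report something else, mostly with a low value. They report only what shows in the picture. A call takes as long as a camera call.
- finder.cut_out(name, camera): "pixels" (420x560 bool, what is visible of it) and "location" ([column, row] in pixels, amid what is visible of it).
The state is a dict: "t": time; "q": joint angles; "dq": joint speeds; "joint_efforts": joint torques, N m; "tool_pos": TCP position; "eef_rot": TCP orientation; "wrist_force": force on the tool from outside, world axes, zero at the start; "wrist_torque": the same for the moment, N m; "finger_gap": finger opening in mm; "grip_force": force on a finger pad.
Only numpy, scipy, OpenCV 4.12 (cv2) and the standard library are available. Lean on these libraries where they do the work, as an engineer would, in place of code of your own. Each camera call takes 0.05 s, during which the arm holds its last target. There are 200 camera calls.

TASK

Get the small table saw ready for a rip cut. Slide the featherboard forward from behind until it has pushed the loose board flat against the rip fence and its short gauge finger just meets the edge of the board, going by feel and not forcing it any further. Then press the featherboard's raised cam lever down flat to lock it; the tape measure on the saw table and the things round the saw stay as they are.

Things in the scene. Friction and masses are not known exactly. Their poses are not given: they have to be found in the camera images.
- bench_saw: small bench-top table saw, blade wound down: grey housing, aluminium table whose top is 95 mm above the worktop. Origin on the worktop; table from x = -140 to +120, y = -130 to +130 mm in its frame; x points from the featherboard to the fence (the push direction), y along the fence, z up. Bolted down; its place and yaw differ from run to run.
- rip_fence: aluminium rip fence across the table, 25 mm thick and 36 mm high, clamped fast. Origin on its working face (the face toward the featherboard) at table height, on the saw's x axis; its axes are the saw's axes, so its body lies at x > 0 and the board belongs at x < 0. Its distance along the saw's x differs from run to run.
- board: loose pine board 64 mm wide (its x), 170 mm long (its y), 19 mm thick, 0.1 to 0.2 kg, lying flat on the saw table between fence and featherboard, at first a little off the fence and slightly askew. Origin at the centre of its underside. Flat against the fence its origin is 32 mm from the fence's working face.
- featherboard (a joint): slide (m) of the featherboard along the saw's +x; 0 is drawn right back, it grows toward the fence. Black plate 90 mm long (x), 116 mm wide (y), 17 mm high, lying on the saw table, guided by two T-bolts through its slots; it stays where it is left, with a drag of about 8 N. Seven slanting fingers stand out from its front edge toward the board.
- push_face (a point): middle of the featherboard's rear edge face, the place to push: a vertical face 116 mm wide and 16 mm high, this point 9 mm above the saw table (104 mm above the worktop). The face looks along the saw's -x and may at first stand up to 15 mm beyond the table's near edge.
- long_finger_2_tip (a point): foremost point of one of the six slender long fingers, which reach 35 mm beyond the featherboard's front edge. Once the board stands against the fence they bend back and add about 1 N per mm of further travel, so the whole push is about 10 to 14 N when the gauge finger meets the board.
- gauge_finger_tip (a point): foremost point of the short thick gauge finger at the featherboard's +y end, 9 mm above the saw table. It reaches 31 mm beyond the front edge, 4 mm less than the long ones. Once it meets the board the push rises steeply, by some 4 to 6 N per mm: 16 to 22 N means it bears firmly, over 30 N strains it. Let go, the featherboard may spring back a little, up to 1 mm.
- gauge_finger (a joint): bend of the gauge finger (rad): 0 unbent; 0.045 is about 1 mm at its tip. It would break beyond 0.2.
- lock_lever (a joint): cam lever (rad) on the left T-bolt: 0 raised (34 degrees above level), 0.6 pressed flat, locked. Axis parallel to the saw's x, pivot at x = -77, y = +81 mm on the saw, 125 mm above the worktop; its free end points to the saw's -y. 75 mm long, 18 mm wide at the end; flat, it clears the featherboard by 8 mm. It stays where left and takes 1 to 2 N at its end.
- lever_end (a point): place to press: on top of the cam lever's flat end, 64 mm from its pivot. Pressed flat it is about 35 mm lower than fully raised, 130 mm above the worktop.
- tape_measure: tape measure 49 x 88 x 65 mm standing on the right-hand part of the saw table (bystander). Origin at the centre of its underside.
- filler_tin: flat round tin of filler, diameter 126 mm, 49 mm high, on the worktop to the left of the saw (bystander). Origin at the centre of its underside.

How it is judged (in metres and radians):
On the way, in this order (a step that is already met when the one before it is completed fails the run):
1. the featherboard is set, the lever still up: board flat on the fence, gauge finger at its edge (x of board in the frame of rip_fence above -0.0335 m and angle between the y axis of board and the y axis of rip_fence, either way round below 0.03 rad and x of gauge_finger_tip in the frame of board above -0.0335 m and value of joint lock_lever below 0.3 rad), for 0.2 s.
2. the lever is pressed down flat (value of joint lock_lever above 0.52 rad), for 0.2 s.
At the end, for the whole second after the job is handed in: The board lies against the fence (within 1.5 mm, square to 0.03 rad), the tip of the short gauge finger is within 1.5 mm of the board's edge and that finger is bent by less than 0.12 rad (under 3 mm), the cam lever is down (0.52 rad or more of 0.6), and all is at rest (x of board in the frame of rip_fence above -0.0335 m and angle between the y axis of board and the y axis of rip_fence, either way round below 0.03 rad and x of gauge_finger_tip in the frame of board above -0.0335 m and value of joint gauge_finger below 0.12 rad and value of joint lock_lever above 0.52 rad and linear speed of board below 0.01 m/s); the robot touches nothing.
It fails at once if the featherboard is forced: gauge finger bent by more than 0.2 rad (over 4 mm) (value of joint gauge_finger above 0.2 rad).
It fails at once if a bystander is moved by more than 3 cm (distance of any of tape_measure, filler_tin from where it was at the start of the episode above 0.03 m).
It also fails if it takes over 32 s, if anything falls off the work surface, if the arm or the gripper's body presses on something with over 40 N, if the wrist force passes 120 N, or if a joint passes its speed limit or range.

## Working session

There is one attempt and no reset: what is moved stays moved. The work goes in short steps, Python scripts to look and compute and a tool call to move; the robot and the scene stay as the last step left them, time stands still between calls to the robot, and variables do not carry over. Pictures are saved under pics/ and viewed, at most 10 in all, crops included, and the job is handed in when it is done.

Besides the shell and the picture viewer there is one more tool, called after ">>>" by a JSON object that holds its "api" and its "payload". apply_moves: Moves the arm, as the interface text tells. Its arguments: {"type":"object","properties":{"delta_pos":{"type":"array","items":{"type":"array","items":{"type":"number"}}},"delta_rot":{"type":"array","items":{"type":"array","items":{"type":"number"}}},"fingers":{"type":"array","items":{"type":"number"}},"force":{"type":"number"}},"required":["delta_pos","delta_rot","fingers"]}

```bash
mkdir -p pics; ls
cat > h.py <<'E'
import numpy as np, cv2
from workcell import read_state, eyes, order, finder
def proj(P,c):
    T=np.linalg.inv(c["cam_to_world"]); p=(T[:3,:3]@np.asarray(P,float).reshape(-1,3).T+T[:3,3:]); u=c["mtx"]@p
    return (u[:2]/u[2]).T
def back(uv,z,c):
    M=np.asarray(c["cam_to_world"]); K=np.asarray(c["mtx"])
    d=M[:3,:3]@np.linalg.inv(K)@np.array([uv[0],uv[1],1.]); o=M[:3,3]
    return o+d*(z-o[2])/d[2]
E
python3 - <<'E'
from h import *
np.set_printoptions(precision=1,suppress=True)
H=dict(bench_saw=60,rip_fence=131,board=114,featherboard=112,push_face=104,long_finger_2_tip=104,gauge_finger_tip=104,lock_lever=140,lever_end=165,tape_measure=130,filler_tin=49)
for n in("top","side"):
    c=eyes.get_image(n); cv2.imwrite(f"pics/{n}0.png",c["img"]); print(n,c["cam_to_world"][:3,3])
    for k,z in H.items():
        try:
            for r in finder.cut_out(k,n)[:2]: print(k,r["confidence"],r["location"],r["pixels"].sum(),back(r["location"],z,c))
        except Exception as e: print(k,e)
print(read_state())
E
```

```text
pics
top [ 396.3 -224.5 1026.8]
bench_saw 0.6 [325.4, 232.5] 9260 [ 530.  -325.4   60. ]
rip_fence 0.73 [339.4, 164.2] 2567 [ 664.9 -350.4  131. ]
board 0.65 [346.1, 191.0] 2478 [ 611.1 -365.5  114. ]
featherboard 0.81 [317.3, 245.5] 2212 [ 495.7 -302.5  112. ]
push_face 0.81 [318.7, 247.4] 2432 [ 492.5 -306.1  104. ]
gauge_finger_tip 0.57 [301.8, 215.9] 74 [ 559.5 -271.5  104. ]
lock_lever 0.64 [318.4, 234.8] 291 [ 514.3 -302.8  140. ]
lock_lever 0.58 [347.7, 192.8] 2465 [ 601.2 -364.7  140. ]
lever_end 0.79 [315.5, 236.7] 272 [ 507.2 -294.8  165. ]
filler_tin 0.81 [183.9, 207.3] 2494 [589.5 -10.4  49. ]
side [761.9 218.1 806.1]
bench_saw 0.85 [257.2, 181.4] 9166 [ 540.3 -324.1   60. ]
rip_fence 0.66 [193.9, 204.3] 2392 [ 693.6 -271.6  131. ]
rip_fence 0.51 [260.7, 190.9] 81 [ 564.6 -248.1  131. ]
board 0.9 [217.6, 164.0] 2012 [ 613.4 -361.6  114. ]
board 0.47 [253.5, 170.1] 72 [ 551.4 -315.3  114. ]
featherboard 0.58 [277.4, 174.6] 2497 [ 510.7 -285.4  112. ]
push_face 0.72 [278.6, 173.0] 2381 [ 503.7 -294.1  104. ]
long_finger_2_tip 0.57 [253.4, 167.8] 84 [ 546.1 -328.9  104. ]
long_finger_2_tip 0.38 [300.9, 320.8] 3877 [605.3   7.9 104. ]
gauge_finger_tip 0.49 [261.5, 188.5] 122 [ 552.8 -271.7  104. ]
lock_lever 0.72 [272.7, 162.2] 252 [ 515.7 -298.2  140. ]
lever_end 0.72 [277.5, 161.1] 302 [ 515.3 -277.5  165. ]
tape_measure 0.59 [248.2, 120.1] 1012 [ 510.  -439.9  130. ]
filler_tin 0.94 [301.1, 322.2] 3916 [593.9  -6.1  49. ]
{'t': 1.2, 'q': array([-1.4,  0.3,  0. ,  1.3,  0. ,  1.4]), 'dq': array([ 0.,  0., -0.,  0., -0., -0.]), 'joint_efforts': array([ -0. , -48. ,  29.9,   0. ,  -0. ,  -0. ]), 'tool_pos': array([ 184.1, -544.8,  231.3]), 'eef_rot': array([1. , 0.2, 0. , 0. ]), 'wrist_force': array([ 1. ,  0.2, -0.5]), 'wrist_torque': array([ 0., -0., -0.]), 'grip_force': 0.0, 'finger_gap': 85.1300570710244}
```

Run:
```python
import cv2
a=cv2.imread("pics/top0.png")[120:310,230:450]; b=cv2.imread("pics/side0.png")[80:260,150:370]
a=cv2.resize(a,None,fx=3.6,fy=3.1,interpolation=cv2.INTER_CUBIC);cv2.imwrite("pics/t1.png",a)
b=cv2.resize(b,None,fx=3.6,fy=3.3,interpolation=cv2.INTER_CUBIC);cv2.imwrite("pics/s1.png",b)
```

```text
(no output)
```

View pics/t1.png

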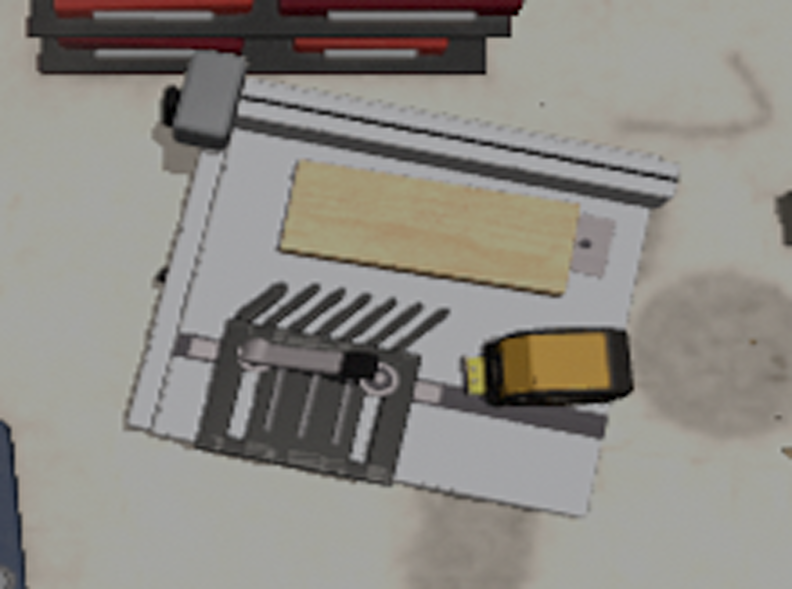

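View pics/s1.png

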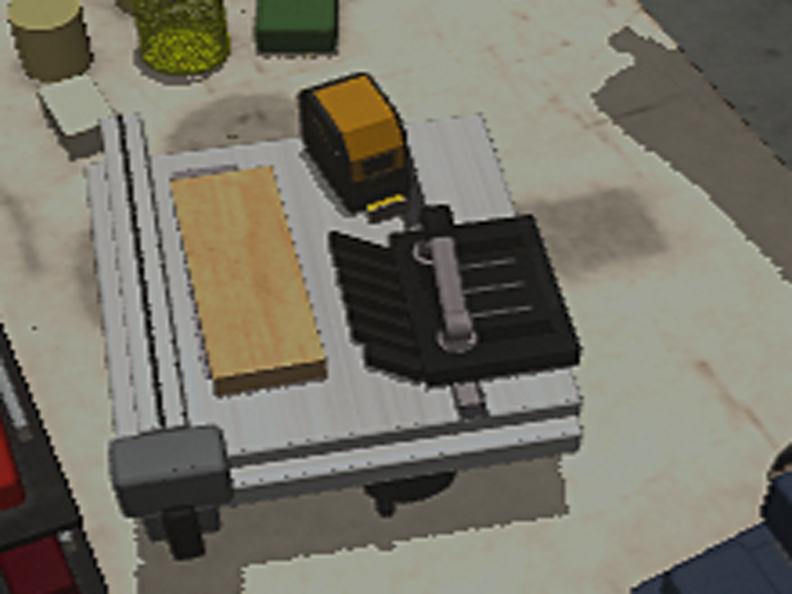

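Run:
```python
from h import *
np.set_printoptions(precision=1,suppress=True)
c=eyes.get_image("top"); s=eyes.get_image("side")
B=lambda x,y,z:back((230+x/3.6,120+y/3.1),z,c)[:2]
S=lambda x,y,z:back((150+x/3.6,80+y/3.3),z,s)[:2]
L=dict(tabNL=B(128,428,95),tabNR=B(585,515,95),fbRL=B(197,446,112),fbRR=B(392,484,112),fbFL=B(230,320,112),fbFR=B(418,355,112),
 bl=B(298,160,114),br=B(578,203,114),bnl=B(280,250,114),bnr=B(563,295,114),fenceL=B(238,118,131),fenceR=B(660,190,131),gtip=B(280,287,104),rtip=B(445,312,104),
 sRL=S(578,350,112),sRR=S(535,217,112),sFL=S(428,382,112),sFR=S(392,235,112),stabNL=S(580,405,95),stabNR=S(483,113,95))
for k,v in L.items(): print(k,v)
for a,b in(("tabNR","tabNL"),("fbRR","fbRL"),("sRR","sRL"),("fbFR","fbFL"),("bnr","bnl"),("fenceR","fenceL"),("stabNR","stabNL")):
    d=L[b]-L[a]; print(a,np.linalg.norm(d),"yaw",np.arctan2(d[1],d[0])-np.pi/2)
# fit saw frame from mean yaw with candidates
```

```text
tabNL [ 471.5 -194.8]
tabNR [ 411.8 -459.6]
fbRL [ 458.  -234.8]
fbRR [ 432.4 -345.8]
fbFL [ 542.6 -254.3]
fbFR [ 518.4 -363.2]
bl [ 653.6 -295.5]
br [ 623.  -460.8]
bnl [ 590.4 -283.9]
bnr [ 558.9 -448.9]
fenceL [ 678.3 -259.5]
fenceR [ 627.8 -504.7]
gtip [ 566.6 -284.2]
rtip [ 549.  -381.1]
sRL [ 462.2 -230.7]
sRR [ 434.4 -339.3]
sFL [ 549.2 -243.5]
sFR [ 519.4 -360.4]
stabNL [ 473.6 -203.7]
stabNR [ 411.9 -457. ]
tabNR 271.44976968104214 yaw -0.22150295698268607
fbRR 113.92272821221661 yaw -0.22639724181287812
sRR 112.09175098435318 yaw -0.2511510483812107
fbFR 111.47285963313615 yaw -0.2185026060917743
bnr 167.99215282040265 yaw -0.188510175697846
fenceR 250.36817643645855 yaw -0.20323370143568265
stabNR 260.72990057213013 yaw -0.238974360358851
```

```bash
cat >> h.py <<'E'
from scipy.spatial.transform import Rotation as R
YAW=-0.222; O=np.array([578.5,-358.])
Xs=np.array([np.cos(YAW),np.sin(YAW),0]); Ys=np.array([-Xs[1],Xs[0],0])
def W(x,y,z): return np.r_[O,0]+x*Xs+y*Ys+[0,0,z]
def delta(x,y,z,tilt):
    st=read_state(); Rc=R.from_quat(st["eef_rot"]); best=None
    zt=np.array([0,0,-np.cos(tilt)])+np.sin(tilt)*Xs
    for s in(1,-1):
        yt=s*Ys; Rt=R.from_matrix(np.c_[np.cross(yt,zt),yt,zt]); w=(Rc.inv()*Rt).as_rotvec()
        if best is None or np.linalg.norm(w)<np.linalg.norm(best): best=w
    d=Rc.inv().apply(W(x,y,z)-st["tool_pos"])/10
    print("world",W(x,y,z).round(1),"dpos cm",d.round(2),"rot",best.round(3)); return d,best
E
python3 - <<'E'
from h import *
s=read_state(); print(s["t"],s["q"].round(2),R.from_quat(s["eef_rot"]).as_matrix().round(3))
delta(-195,30,230,0.3); delta(-180,30,102,.3)
E
```

```text
1.3 [-1.38  0.31  0.05  1.3  -0.    1.43] [[ 0.947  0.32   0.   ]
 [ 0.32  -0.947 -0.   ]
 [-0.     0.    -1.   ]]
world [ 394.9 -285.8  230. ] dpos cm [ 28.27 -17.79   0.13] rot [-0.082  0.292  0.544]
world [ 409.5 -289.1  102. ] dpos cm [ 29.55 -17.01  12.93] rot [-0.082  0.292  0.544]
```

>>> {"api": "apply_moves", "payload": {"delta_pos": [[28.3, -17.8, 0.1], [28.3, -17.8, 0.1], [28.3, -17.8, 0.1], [28.3, -17.8, 0.1], [28.3, -17.8, 0.1], [28.3, -17.8, 0.1], [28.3, -17.8, 0.1], [28.3, -17.8, 0.1], [28.3, -17.8, 0.1], [28.3, -17.8, 0.1]], "delta_rot": [[-0.082, 0.292, 0.544], [-0.082, 0.292, 0.544], [-0.082, 0.292, 0.544], [-0.082, 0.292, 0.544], [-0.082, 0.292, 0.544], [-0.082, 0.292, 0.544], [-0.082, 0.292, 0.544], [-0.082, 0.292, 0.544], [-0.082, 0.292, 0.544], [-0.082, 0.292, 0.544]], "fingers": [0, 0, 0, 0, 0, 0, 0, 0, 0, 0]}}

```text
t: 2.3
tool_pos: [395.0, -286.2, 230.4]
eef_rot: [0.983, -0.11, 0.148, 0.017]
wrist_force: [-0.9, -0.1, -0.5]
finger_gap: 0.3
grip_force: 0.0
```

Run:
```python
from h import *
s=read_state(); print(s["t"],s["tool_pos"],s["wrist_force"],s["finger_gap"],s["q"].round(2),R.from_quat(s["eef_rot"]).as_matrix().round(3))
delta(-180,30,102,.3)
```

```text
2.3 [ 394.97979723 -286.21507313  230.43158203] [-0.85668874 -0.10117227 -0.48008785] 0.28430518101758107 [-0.91 -0.07 -0.44  0.97  0.19  2.48] [[ 0.932 -0.221  0.288]
 [-0.211 -0.975 -0.066]
 [ 0.295  0.    -0.955]]
world [ 409.5 -289.1  102. ] dpos cm [-2.37 -0.05 12.71] rot [ 0.001  0.    -0.001]
```

>>> {"api": "apply_moves", "payload": {"delta_pos": [[-0.9, 0, 5], [-1.8, -0.05, 9.5], [-2.37, -0.05, 12.7], [-2.37, -0.05, 12.7]], "delta_rot": [[0, 0, 0], [0, 0, 0], [0, 0, 0], [0, 0, 0]], "fingers": [0, 0, 0, 0]}}

```text
t: 2.7
tool_pos: [406.5, -286.6, 97.1]
eef_rot: [0.983, -0.111, 0.145, 0.013]
wrist_force: [-0.5, -0.0, 0.3]
finger_gap: -0.1
grip_force: 0.0
```

Run:
```python
from h import *
s=read_state(); print(s["t"],s["tool_pos"],s["wrist_force"])
delta(-170,30,102,.3)
a=[]
for n in("top","side"):
    c=eyes.get_image(n); p=proj(s["tool_pos"],c)[0].astype(int); q=proj(W(-125,35,104),c)[0].astype(int)
    i=c["img"][q[1]-50:q[1]+50,q[0]-60:q[0]+60]; a.append(cv2.resize(i,None,fx=3.3,fy=3.3,interpolation=cv2.INTER_CUBIC)); print(p-q+[60,50])
cv2.imwrite("pics/a2.png",np.hstack(a))
```

```text
2.7 [ 406.54269519 -286.55046402   97.08518062] [-0.46410212 -0.04875561  0.30696639]
world [ 419.3 -291.3  102. ] dpos cm [ 1.43  0.18 -0.08] rot [-0.005  0.008 -0.004]
[55 79]
[86 47]
```

View pics/a2.png

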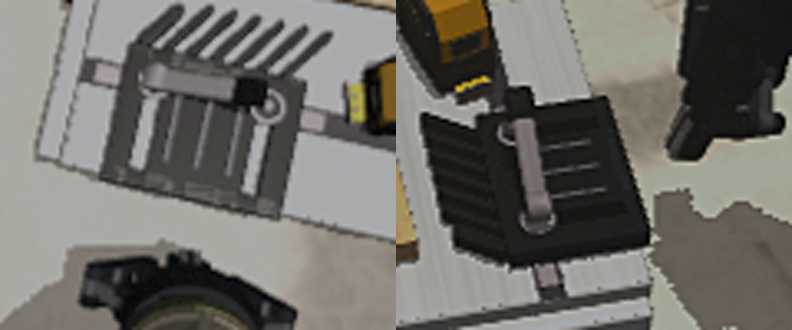

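Run:
```python
from h import *
s=read_state(); print(s["t"],s["tool_pos"],s["wrist_force"]); delta(-162,30,102,.3)
```

```text
2.8 [ 409.12673771 -289.21355154  102.01834219] [-0.72535045  0.23939021  1.20211919]
world [ 427.1 -293.1  102. ] dpos cm [ 1.75 -0.02  0.54] rot [-0.     0.002 -0.002]
```

>>> {"api": "apply_moves", "payload": {"delta_pos": [[0.57, 0, 0.18], [1.15, 0, 0.36], [1.53, 0, 0.47], [1.81, 0, 0.56], [2.1, 0, 0.65], [2.39, 0, 0.74], [2.67, 0, 0.83], [2.96, 0, 0.92], [3.25, 0, 1.0], [3.25, 0, 1.0]], "delta_rot": [[0, 0, 0], [0, 0, 0], [0, 0, 0], [0, 0, 0], [0, 0, 0], [0, 0, 0], [0, 0, 0], [0, 0, 0], [0, 0, 0], [0, 0, 0]], "fingers": [0, 0, 0, 0, 0, 0, 0, 0, 0, 0]}}

```text
t: 3.8
tool_pos: [441.6, -295.3, 101.3]
eef_rot: [0.983, -0.11, 0.147, 0.016]
wrist_force: [-4.8, -0.3, 3.2]
finger_gap: 0.1
grip_force: 3.0
```

```bash
cat >> h.py <<'E'
def rep():
    s=read_state(); d=s["tool_pos"]-np.r_[O,0]; print(s["t"],"saw",(d@Xs).round(1),(d@Ys).round(1),d[2].round(1),"Fx",(s["wrist_force"]@Xs).round(1),s["wrist_force"].round(1)); return s
E
python3 -c "
from h import *
rep(); c=eyes.get_image('top'); rep()"
```

```text
3.8 saw -147.4 31.0 101.3 Fx -4.6 [-4.8 -0.3  3.2]
3.85 saw -147.4 31.0 101.3 Fx -6.1 [-6.   1.2  2.8]
```

>>> {"api": "apply_moves", "payload": {"delta_pos": [[0.15, 0, 0.05], [0.3, 0, 0.09], [0.45, 0, 0.14], [0.6, 0, 0.18], [0.75, 0, 0.23], [0.9, 0, 0.28], [1.05, 0, 0.32], [1.2, 0, 0.37], [1.35, 0, 0.42], [1.35, 0, 0.42]], "delta_rot": [[0, 0, 0], [0, 0, 0], [0, 0, 0], [0, 0, 0], [0, 0, 0], [0, 0, 0], [0, 0, 0], [0, 0, 0], [0, 0, 0], [0, 0, 0]], "fingers": [0, 0, 0, 0, 0, 0, 0, 0, 0, 0]}}

```text
t: 4.85
tool_pos: [455.0, -298.4, 101.3]
eef_rot: [0.983, -0.11, 0.146, 0.016]
wrist_force: [-6.4, 1.1, 4.4]
finger_gap: -0.2
grip_force: 3.7
```

Run:
```python
from h import *
rep(); c=eyes.get_image('top'); rep()
i=c["img"][130:290,250:420]; cv2.imwrite("pics/a3.png",cv2.resize(i,None,fx=3.6,fy=3.6,interpolation=cv2.INTER_CUBIC))
```

```text
4.85 saw -133.6 30.9 101.3 Fx -6.4 [-6.4  1.1  4.4]
4.9 saw -133.6 30.9 101.3 Fx -6.9 [-6.9  0.7  4.7]
```

View pics/a3.png

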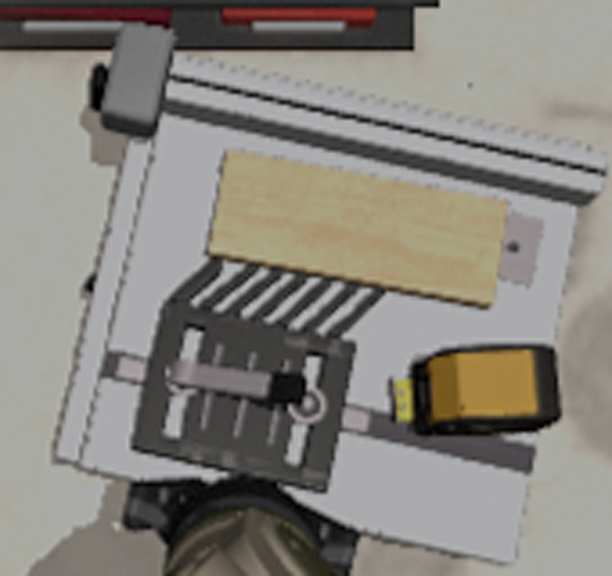

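>>> {"api": "apply_moves", "payload": {"delta_pos": [[0.11, 0, 0.04], [0.22, 0, 0.07], [0.33, 0, 0.1], [0.44, 0, 0.14], [0.55, 0, 0.17], [0.66, 0, 0.2], [0.77, 0, 0.24], [0.88, 0, 0.27], [0.96, 0, 0.3], [0.96, 0, 0.3]], "delta_rot": [[0, 0, 0], [0, 0, 0], [0, 0, 0], [0, 0, 0], [0, 0, 0], [0, 0, 0], [0, 0, 0], [0, 0, 0], [0, 0, 0], [0, 0, 0]], "fingers": [0, 0, 0, 0, 0, 0, 0, 0, 0, 0]}}

```text
t: 5.9
tool_pos: [464.6, -300.6, 101.3]
eef_rot: [0.983, -0.11, 0.146, 0.016]
wrist_force: [-8.1, 1.2, 5.5]
finger_gap: -0.0
grip_force: 4.0
```

Run:
```python
from h import *
rep(); c=eyes.get_image('top'); rep()
```

```text
5.9 saw -123.7 30.9 101.3 Fx -8.2 [-8.1  1.2  5.5]
5.95 saw -123.7 30.9 101.3 Fx -9.0 [-9.   0.7  5.1]
```

>>> {"api": "apply_moves", "payload": {"delta_pos": [[0.1, 0, 0.03], [0.2, 0, 0.06], [0.3, 0, 0.09], [0.3, 0, 0.09]], "delta_rot": [[0, 0, 0], [0, 0, 0], [0, 0, 0], [0, 0, 0]], "fingers": [0, 0, 0, 0]}}

```text
t: 6.35
tool_pos: [467.7, -301.4, 101.3]
eef_rot: [0.983, -0.11, 0.146, 0.016]
wrist_force: [-8.0, 0.7, 5.4]
finger_gap: 0.0
grip_force: 4.0
```

Run:
```python
from h import *
rep(); c=eyes.get_image('top'); rep()
i=c["img"][140:260,260:430]; cv2.imwrite("pics/a4.png",cv2.resize(i,None,fx=4.6,fy=4.6,interpolation=cv2.INTER_CUBIC))
```

```text
6.35 saw -120.6 30.9 101.3 Fx -7.9 [-8.   0.7  5.4]
6.4 saw -120.6 30.9 101.3 Fx -7.4 [-7.5  0.7  5.1]
```

View pics/a4.png

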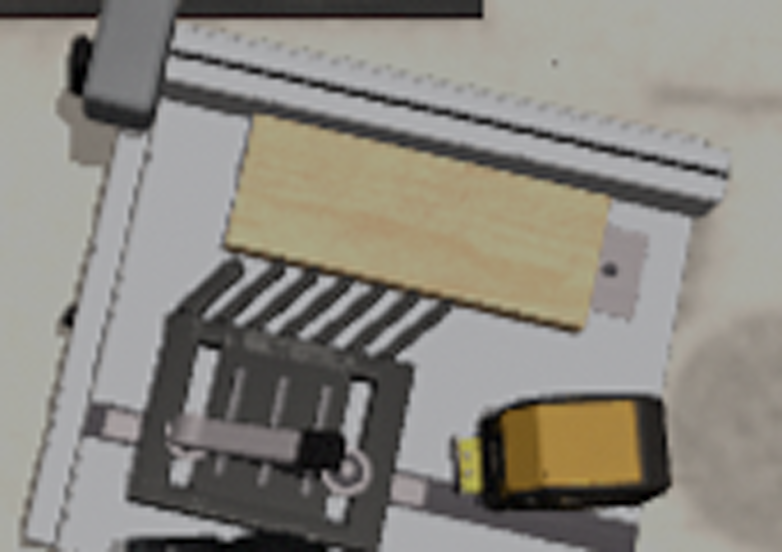

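>>> {"api": "apply_moves", "payload": {"delta_pos": [[0.1, 0, 0.03], [0.19, 0, 0.06], [0.19, 0, 0.06]], "delta_rot": [[0, 0, 0], [0, 0, 0], [0, 0, 0]], "fingers": [0, 0, 0]}}

```text
t: 6.7
tool_pos: [469.5, -301.7, 101.3]
eef_rot: [0.983, -0.11, 0.146, 0.016]
wrist_force: [-8.5, 0.1, 6.0]
finger_gap: 0.2
grip_force: 4.2
```

>>> {"api": "apply_moves", "payload": {"delta_pos": [[0.1, 0, 0.03], [0.1, 0, 0.03]], "delta_rot": [[0, 0, 0], [0, 0, 0]], "fingers": [0, 0]}}

```text
t: 6.9
tool_pos: [470.4, -302.0, 101.2]
eef_rot: [0.983, -0.11, 0.146, 0.016]
wrist_force: [-9.2, 1.2, 5.2]
finger_gap: -0.4
grip_force: 4.3
```

>>> {"api": "apply_moves", "payload": {"delta_pos": [[0.1, 0, 0.03], [0.1, 0, 0.03]], "delta_rot": [[0, 0, 0], [0, 0, 0]], "fingers": [0, 0]}}

```text
t: 7.1
tool_pos: [471.3, -302.2, 101.2]
eef_rot: [0.983, -0.11, 0.146, 0.016]
wrist_force: [-9.4, 1.6, 7.0]
finger_gap: 0.1
grip_force: 4.7
```

>>> {"api": "apply_moves", "payload": {"delta_pos": [[0.1, 0, 0.03], [0.1, 0, 0.03]], "delta_rot": [[0, 0, 0], [0, 0, 0]], "fingers": [0, 0]}}

```text
t: 7.3
tool_pos: [472.3, -302.4, 101.3]
eef_rot: [0.983, -0.111, 0.146, 0.016]
wrist_force: [-9.6, 0.3, 6.4]
finger_gap: -0.4
grip_force: 4.9
```

>>> {"api": "apply_moves", "payload": {"delta_pos": [[0.1, 0, 0.03], [0.1, 0, 0.03]], "delta_rot": [[0, 0, 0], [0, 0, 0]], "fingers": [0, 0]}}

```text
t: 7.5
tool_pos: [473.0, -302.6, 101.2]
eef_rot: [0.983, -0.111, 0.146, 0.016]
wrist_force: [-11.1, 2.0, 7.3]
finger_gap: 0.2
grip_force: 5.3
```

>>> {"api": "apply_moves", "payload": {"delta_pos": [[0.1, 0, 0.03], [0.1, 0, 0.03]], "delta_rot": [[0, 0, 0], [0, 0, 0]], "fingers": [0, 0]}}

```text
t: 7.7
tool_pos: [473.6, -302.7, 101.2]
eef_rot: [0.983, -0.111, 0.145, 0.016]
wrist_force: [-13.5, 2.4, 9.2]
finger_gap: 0.2
grip_force: 6.5
```

Run:
```python
from h import *
rep(); c=eyes.get_image('top'); rep()
i=c["img"][150:240,270:420]; cv2.imwrite("pics/a5.png",cv2.resize(i,None,fx=5.3,fy=5.3,interpolation=cv2.INTER_CUBIC))
```

```text
7.7 saw -114.5 30.9 101.2 Fx -13.7 [-13.5   2.4   9.2]
7.75 saw -114.5 30.8 101.2 Fx -13.6 [-13.5   1.9   8.1]
```

View pics/a5.png

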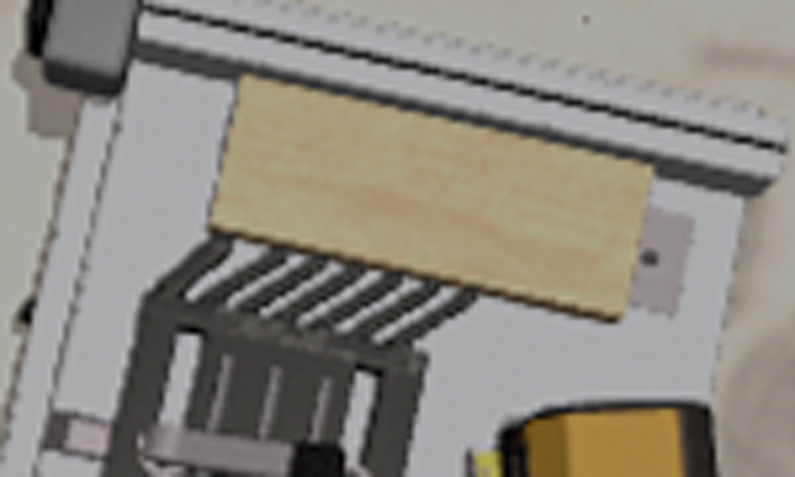

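>>> {"api": "apply_moves", "payload": {"delta_pos": [[0.06, 0, 0.02], [0.12, 0, 0.04], [0.12, 0, 0.04]], "delta_rot": [[0, 0, 0], [0, 0, 0], [0, 0, 0]], "fingers": [0, 0, 0]}}

```text
t: 8.05
tool_pos: [474.0, -302.8, 100.9]
eef_rot: [0.983, -0.111, 0.144, 0.016]
wrist_force: [-16.9, 2.8, 11.6]
finger_gap: 0.0
grip_force: 8.2
```

>>> {"api": "apply_moves", "payload": {"delta_pos": [[0.06, 0, 0.02], [0.06, 0, 0.02], [0.06, 0, 0.02]], "delta_rot": [[0, 0, 0], [0, 0, 0], [0, 0, 0]], "fingers": [0, 0, 0]}}

```text
t: 8.35
tool_pos: [474.1, -302.7, 100.6]
eef_rot: [0.983, -0.111, 0.144, 0.016]
wrist_force: [-17.0, 2.9, 11.6]
finger_gap: 0.3
grip_force: 8.8
```

>>> {"api": "apply_moves", "payload": {"delta_pos": [[-0.3, 0, -0.1], [-0.9, 0, -0.3], [-1.9, 0, -0.6], [-2.9, 0, -0.9], [-2.9, 0, -0.9]], "delta_rot": [[0, 0, 0], [0, 0, 0], [0, 0, 0], [0, 0, 0], [0, 0, 0]], "fingers": [0, 0, 0, 0, 0]}}

```text
t: 8.85
tool_pos: [447.3, -296.3, 101.6]
eef_rot: [0.983, -0.11, 0.148, 0.016]
wrist_force: [0.9, 0.5, -0.5]
finger_gap: 0.3
grip_force: 0.0
```

Run:
```python
from h import *
rep(); c=eyes.get_image('top')
i=c["img"][150:260,270:420]; cv2.imwrite("pics/a6.png",cv2.resize(i,None,fx=5.3,fy=5.3,interpolation=cv2.INTER_CUBIC))
for n in("lever_end","lock_lever"):
  for r in finder.cut_out(n,"top")[:1]: print(n,r["confidence"],[round(float(v)) for v in r["location"]],back(r["location"],155,c).round())
for y,z in((28,166),(19,172),(81,130)): print(proj(W(-77,y,z),c)-[270,150])
delta(-150,24,230,0); delta(-77,24,230,0); delta(-77,24,175,0)
```

```text
8.85 saw -141.5 31.3 101.6 Fx 0.8 [ 0.9  0.5 -0.5]
lever_end 0.49 [319, 236] [ 511. -303.  155.]
lock_lever 0.76 [319, 237] [ 508. -302.  155.]
[[55.16596766 85.42538266]]
[[59.99726849 86.01665549]]
[[28.01760815 82.14961917]]
world [ 437.5 -301.6  230. ] dpos cm [  2.79   0.66 -12.51] rot [ 0.    -0.3   -0.001]
world [ 508.7 -317.6  230. ] dpos cm [  9.76   0.65 -10.35] rot [ 0.    -0.3   -0.001]
world [ 508.7 -317.6  175. ] dpos cm [ 8.13  0.65 -5.09] rot [ 0.    -0.3   -0.001]
```

View pics/a6.png

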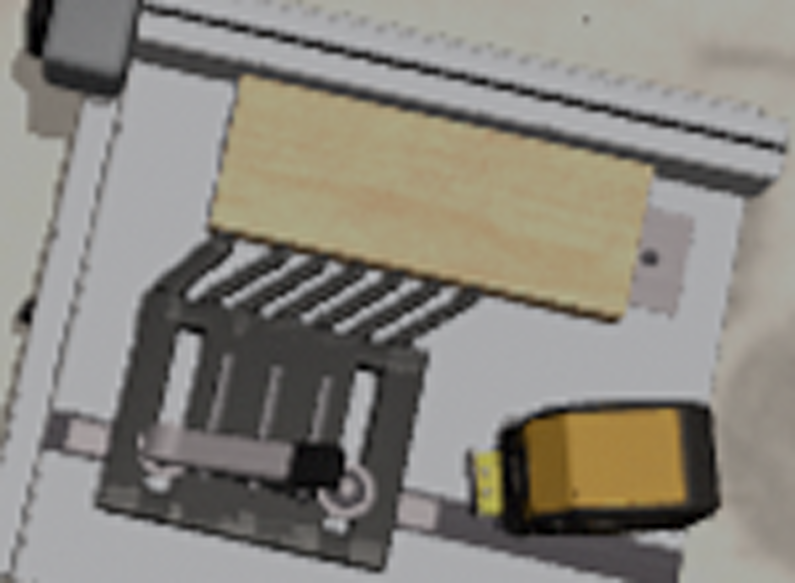

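Run:
```python
from h import *
c=eyes.get_image('top'); s=eyes.get_image('side')
p=back((270+318/5.3,150+467/5.3),166,c); print(p.round(1), W(-77,28,166).round(1))
for r in finder.cut_out("lever_end","side")[:2]: print(r["confidence"],r["location"],r["pixels"].sum())
print(proj(p,s))
d=p-np.r_[O,0]; x,y=d@Xs,d@Ys; print(x,y)
delta(x,y-4,232,0); delta(x,y-4,180,0)
i=s["img"]; u=proj(p,s)[0].astype(int); cv2.circle(i,tuple(u),1,(0,0,255),-1)
cv2.imwrite("pics/a7.png",cv2.resize(i[u[1]-50:u[1]+50,u[0]-60:u[0]+60],None,fx=5,fy=5,interpolation=cv2.INTER_CUBIC))
```

```text
[ 504.2 -323.1  166. ] [ 509.6 -313.7  166. ]
0.71 [276.1, 158.9] 325
0.39 [191.3, 200.7] 2186
[[272.83534587 143.38483872]]
-80.14171211729109 17.675866911447276
world [ 503.3 -327.   232. ] dpos cm [  9.5    1.69 -10.65] rot [ 0.  -0.3 -0. ]
world [ 503.3 -327.   180. ] dpos cm [ 7.97  1.69 -5.68] rot [ 0.  -0.3 -0. ]
```

View pics/a7.png

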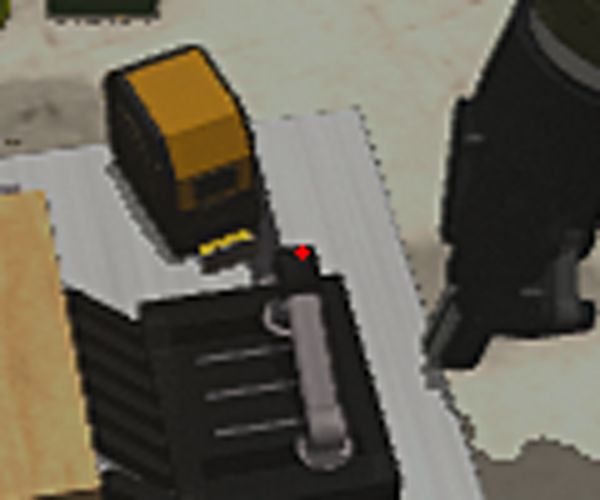

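>>> {"api": "apply_moves", "payload": {"delta_pos": [[1.3, 0, -4.5], [2.6, 0, -9], [5, 0.6, -11], [8, 1.2, -11], [9.5, 1.5, -10.6], [9.5, 1.5, -10.6], [9.5, 1.5, -10.6]], "delta_rot": [[0, 0, 0], [0, 0, 0], [0, -0.1, 0], [0, -0.2, 0], [0, -0.3, 0], [0, -0.3, 0], [0, -0.3, 0]], "fingers": [0, 0, 0, 0, 0, 0, 0]}}

```text
t: 9.85
tool_pos: [504.4, -324.9, 229.1]
eef_rot: [0.994, -0.11, -0.001, -0.001]
wrist_force: [-0.3, 0.6, -0.3]
finger_gap: 0.0
grip_force: 0.0
```

>>> {"api": "apply_moves", "payload": {"delta_pos": [[0, 0, 2], [0, 0, 4], [0, 0, 5.2], [0, 0, 5.2]], "delta_rot": [[0, 0, 0], [0, 0, 0], [0, 0, 0], [0, 0, 0]], "fingers": [0, 0, 0, 0]}}

```text
t: 10.25
tool_pos: [501.6, -323.7, 178.3]
eef_rot: [0.994, -0.111, -0.001, -0.001]
wrist_force: [-0.4, -0.4, -0.2]
finger_gap: -0.2
grip_force: 0.0
```

Run:
```python
from h import *
rep()
s=eyes.get_image('side')
i=s["img"]; rep(); u=proj([504,-323,166],s)[0].astype(int)
cv2.imwrite("pics/a8.png",cv2.resize(i[u[1]-50:u[1]+50,u[0]-60:u[0]+60],None,fx=5,fy=5,interpolation=cv2.INTER_CUBIC))
```

```text
10.25 saw -82.5 16.5 178.3 Fx -0.3 [-0.4 -0.4 -0.2]
10.3 saw -81.7 16.1 179.6 Fx -0.2 [-0.2  0.2  1.1]
```

View pics/a8.png

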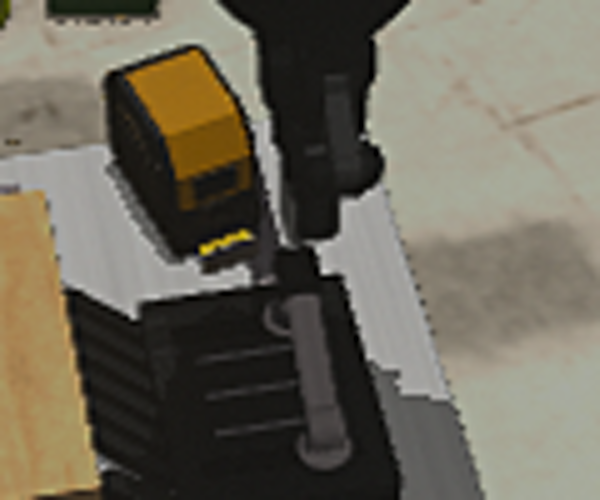

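>>> {"api": "apply_moves", "payload": {"delta_pos": [[0.1, 0, 0.7], [0.1, 0.05, 1.3], [0.1, 0.1, 1.8], [0.1, 0.2, 2.3], [0.1, 0.25, 2.8], [0.1, 0.3, 3.3], [0.1, 0.35, 3.7], [0.1, 0.4, 4.1], [0.1, 0.4, 4.5], [0.1, 0.4, 4.5]], "delta_rot": [[0, 0, 0], [0, 0, 0], [0, 0, 0], [0, 0, 0], [0, 0, 0], [0, 0, 0], [0, 0, 0], [0, 0, 0], [0, 0, 0], [0, 0, 0]], "fingers": [0, 0, 0, 0, 0, 0, 0, 0, 0, 0]}}

```text
t: 11.3
tool_pos: [503.3, -328.7, 133.5]
eef_rot: [0.994, -0.111, -0.001, -0.0]
wrist_force: [0.1, 0.6, 0.2]
finger_gap: 0.0
grip_force: 0.0
```

>>> {"api": "apply_moves", "payload": {"delta_pos": [[0, 0, 0.2], [0, 0, 0.4], [0, 0, 0.5], [0, 0, 0.5]], "delta_rot": [[0, 0, 0], [0, 0, 0], [0, 0, 0], [0, 0, 0]], "fingers": [0, 0, 0, 0]}}

```text
t: 11.7
tool_pos: [503.6, -329.1, 129.9]
eef_rot: [0.994, -0.111, -0.0, 0.0]
wrist_force: [-2.2, -0.2, 3.8]
finger_gap: -0.0
grip_force: 2.1
```

>>> {"api": "apply_moves", "payload": {"delta_pos": [[0, 0, 0.1], [0, 0, 0.2], [0, 0, 0.2]], "delta_rot": [[0, 0, 0], [0, 0, 0], [0, 0, 0]], "fingers": [0, 0, 0]}}

```text
t: 12.0
tool_pos: [503.7, -329.2, 129.6]
eef_rot: [0.994, -0.111, 0.0, 0.001]
wrist_force: [-3.7, 2.8, 13.2]
finger_gap: -0.0
grip_force: 6.7
```

Hard stop reached: the lever is flat. Retreating upward and checking.

>>> {"api": "apply_moves", "payload": {"delta_pos": [[0, 0, -1], [0, 0, -4], [0, 0, -8], [-4, 0, -10], [-9, 0, -10], [-14, 0, -10], [-18, 0, -10], [-18, 0, -10]], "delta_rot": [[0, 0, 0], [0, 0, 0], [0, 0, 0], [0, 0, 0], [0, 0, 0], [0, 0, 0], [0, 0, 0], [0, 0, 0]], "fingers": [0, 0, 0, 0, 0, 0, 0, 0]}}

```text
t: 12.8
tool_pos: [324.2, -287.0, 227.5]
eef_rot: [0.994, -0.112, -0.001, -0.001]
wrist_force: [1.1, 0.7, 0.5]
finger_gap: -0.4
grip_force: 0.0
```

Run:
```python
from h import *
rep(); c=eyes.get_image('top'); s=eyes.get_image('side'); rep()
a=cv2.resize(c["img"][150:260,270:420],None,fx=2.65,fy=4,interpolation=cv2.INTER_CUBIC)
b=cv2.resize(s["img"][100:210,190:340],None,fx=2.65,fy=4,interpolation=cv2.INTER_CUBIC)
cv2.imwrite("pics/a9.png",np.hstack([a,b]))
```

```text
12.8 saw -263.7 13.2 227.5 Fx 0.9 [1.1 0.7 0.5]
12.9 saw -259.6 11.6 228.0 Fx 0.4 [ 0.3 -0.4 -0.1]
```

View pics/a9.png

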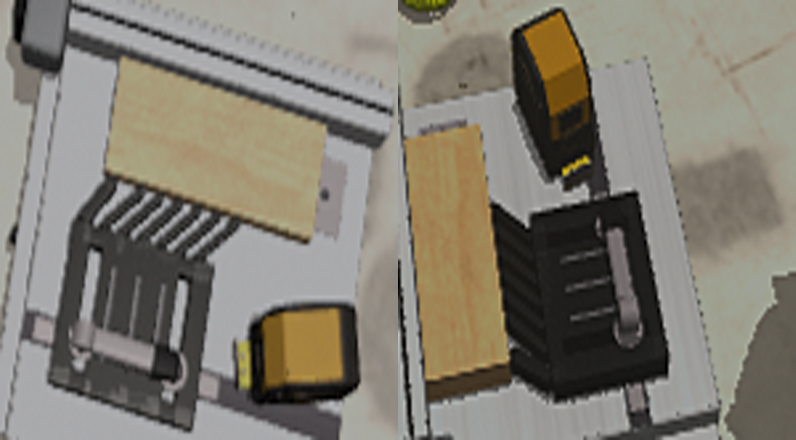

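The lever lies flat, with its black end now at about (165,360) in the top view. The gauge finger still touches the board's edge at about (110,180), the board is against the fence, and the arm is clear.

```bash
python3 -c "
from h import *
print(order.hand_in())"
```

```text
the job is handed in; nothing more can be done
None
```

I handed the job in at about 13 s with the board flat against the rip fence, the gauge finger touching its edge after a push of about 17 N, and the cam lever pressed down to its stop. The tape measure was not touched, and the arm never went near the filler tin. The hand-in returned no verdict; my last pictures, taken just before it, look right.

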